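# Unhitch the tube shuttle and hold its tongue up

## Task

Unhitch the little wheeled tube shuttle from the ball mount on the bench: pull the upright post of the coupler's spring latch sideways, away from the coupler, keep it pulled while you lift the tongue off the ball, and raise the coupler at least 5 cm above where it sat. Finish while still holding the tongue up with the gripper, steady, and leave the small things lying around where they are.

Things in the scene. Friction and masses are not known exactly. Their poses are not given: they have to be found in the camera images.
- shuttle: Small bench-top wheeled shuttle of bare metal (deck 120x170 mm, 58 mm high, a white tube rack on it), standing fixed on the bench. Its origin is on the bench right below the ball of the hitch; its +y axis runs level from the ball along the tongue to the shuttle's deck (deck centre at y = 305 mm), its z is up, and its -x axis is the side on which the latch post stands and the direction in which the latch is pulled.
- ball_mount: Fixed steel hitch ball on a neck (16 mm thick) and a foot plate 70x80x8 mm, at the free end of the tongue. Same origin and axes as shuttle: on the bench under the ball. The ball is 36 mm in diameter, its centre 60 mm above the bench, its underside cut flat 10 mm below the centre; top of the ball at 78 mm.
- ball (a point): Centre of the hitch ball, 60 mm above the bench.
- drawbar: The tongue: a grey bar 24 mm wide and 20 mm high with, at its end, the coupler, a grey box 52x56 mm open below that sits over the ball (its roof 87 mm above the bench); about 0.4 kg, pivoted at the shuttle. The latch rides on it. Origin at its pivot (see tongue_hinge), axes as shuttle's while the tongue is down.
- socket (a point): Centre of the coupler's socket; at the ball's centre while coupled (60 mm above the bench), it rises as the tongue is lifted.
- tongue_hinge (a point): Fixed pivot of the tongue: its level axis runs along the shuttle's x, 200 mm from the ball along +y and 60 mm above the bench. Lifting the tongue moves the coupler and latch post up on an arc about this axis (60 mm of lift = 0.30 rad).
- tongue (a joint): Angle of the tongue, rad: 0 down on the ball, grows as it is lifted, stop at 0.6. It falls back when let go.
- latch (a joint): Pull of the latch, m: 0 shut, its strip lying under the ball so that the tongue cannot lift; grows as the post is pulled to the shuttle's -x. From 0.009 on it is clear of the ball; stop at 0.018. Spring: 6 N at 0, 11.4 N at the stop; it snaps shut when let go.
- latch_post: The pull post of the latch: an upright ribbed round bar, 16 mm in diameter, standing from 40 to 129 mm above the bench, 70 mm out from the ball's centre along the shuttle's -x while shut, carried by a thin rod 47 mm above the bench. The latch can be pulled, and the unlatched tongue lifted, by this post alone. Origin at the socket's centre shifted by the pull; use post_grip.
- post_grip (a point): Point on the post's axis, 19 mm below its top, 110 mm above the bench while the tongue is down: a good place for the pads. Everything within 10 cm except the post is lower than 90 mm.
- tally: Bystander: hand tally counter 56x60x21 mm, lying loose in front of the tongue; origin at its underside.
- tube: Bystander: capped blood tube 17x86x16 mm, lying loose in front of the shuttle; origin at its underside.
- forceps: Bystander: steel forceps 12x125x8 mm, lying loose behind the tongue; origin at its underside.
- pen: Bystander: marker pen 12x137x14 mm, lying loose on the robot's side of the latch post; origin at its underside.

How it is judged:
On the way, in this order (a step that is already met when the one before it is completed fails the run):
1. the latch is pulled clear of the ball (more than 8 mm) while the tongue is still down (value of joint latch above 0.008 m and value of joint tongue below 0.04 rad), for 0.1 s.
2. the coupler is off the ball (z of socket in the frame of ball_mount above 0.097 m), for 0.1 s.
At the end, for the whole second after the job is handed in: The socket's centre is more than 45 mm above the ball's centre (coupler and latch wholly above the ball), the gripper's fingers carry the tongue or its latch post (more than 1 N), and the tongue is steady (under 0.05 rad/s) (z of socket in the frame of ball_mount above 0.105 m and contact force between drawbar and the fingers above 1 N and velocity of joint tongue between -0.05 and 0.05 rad/s); the arm keeps its last pose, push and grip.
It fails at once if a bystander is moved more than 30 mm (distance of any of tally, tube, forceps, pen from where it was at the start of the episode above 0.03 m).
It also fails if it takes over 32 s, if anything falls off the work surface, if the arm or the gripper's body presses on something with over 40 N, if the wrist force passes 120 N, or if a joint passes its speed limit or range.

## Robot

A 6-joint arm with a two-finger parallel gripper is mounted at the origin on a cart in front of the work surface, level with it; the furniture and walls round the work are solid. World frame = base frame: x ahead of the robot, y to its left, z up, the work surface at z = 0. Lengths are in m, angles in rad, forces in N, time in s.
With the tool pointing down it reaches from about 0.275 to 0.825 m from the base axis. Payload 4.9 kg.
Tool frame: the origin (TCP) lies midway between the tips of the shut fingers; the grasp point (between the pads) lies 19 mm behind it; z points along the fingers, y is the direction in which the jaws open and shut (so a half turn about z gives the same grasp; the last joint's range is limited). The gripper opens to 85 mm and grips with 20 to 120 N. Pads are 22 mm wide; open, the fingers measure 114 mm over their backs; the gripper's body (76 mm by 85 mm) begins 54 mm behind the grasp point. The pads swing forward as they close: fully open they stand 13 mm farther back than shut.
Start: joints at [-1.445, 0.326, -0.193, 1.052, 0, 1.437], TCP at [0.141, -0.532, 0.206] pointing down, gripper open.
Joint ranges: [-2.65, 2.65], [-0.97, 1.79], [-1.3, 1.35], [-1.93, 2.1], [-1.47, 1.37], [-3.14, 3.14]. Speed limits (rad/s): [2.57, 2.57, 3.14, 3.14, 3.14, 3.14].

## Interface

Orientations are given as a unit quaternion [x, y, z, w].
In Python, from plant import arm, optics, hand_in, readout gives the robot as it stands. The module is installed in compiled form; this text tells all that it offers. Calls block until the motion is done:
- arm.move_to(position, orientation): joint-space move of the TCP to a pose.
- arm.line_to(position, rotation=None, v=0.15, max_force=None): straight line of the TCP; rotation=None keeps the orientation; v is the mean speed in m/s. With max_force (N) it stops when the force on the tool has changed by that much, and returns True; else False.
- arm.movej(angles): joint-space move.
- arm.set_gripper(opening): opening from 0.0 (shut) to 1.0 (fully open); the grip force is fixed at half the most; returns when the fingers have stopped.
- arm.hold(seconds).
- arm.inverse_kinematics(position, orientation): joint angles nearest the present ones, or None.
- optics.get_image(name): name is "side" or "top" or "wrist"; returns a dict with "image" (420x560x3 uint8, blue, green, red), "vertical_fov" (degrees; the focal length in pixels is half the picture's height over the tangent of half this angle, whatever the lens; pixels are square), "cx", "cy" (the principal point, pixels), "D" ([k1, k2, p1, p2, k3] as OpenCV has them; the pictures are not rectified), "origin" and "orientation" of the camera in the world. Camera axes: x right, y down, z forward; pixel columns grow to the right and rows downward; lengths in m; the calibration is good to about 2 mm. A picture is of the moment at which its call begins. There is no depth.
A pose or a line that the arm cannot do raises arm.Unreachable and nothing moves.
- hand_in(): hands the job in, once; it reports no verdict.
Readings, each from a call of its own:
- readout.current_t(): time.
- readout.current_joint_pos(): joint angles.
- readout.current_joint_velocities(): joint speeds.
- readout.current_effort(): joint torques, N m.
- readout.current_tool_pos(): TCP position.
- readout.current_eef_rot(): TCP orientation.
- readout.current_ft_force(): force on the tool from outside, world axes, zero at the start.
- readout.current_wrist_torque(): the same for the moment, N m.
- readout.current_finger_gap(): opening from 0.0 (shut) to 1.0 (fully open).
Only numpy, scipy, OpenCV 4.12 (cv2) and the standard library are available. Lean on these libraries where they do the work, as an engineer would, in place of code of your own. Each camera call takes 0.05 s, during which the arm holds its last target.

## Working session

There is one attempt and no reset: what is moved stays moved. The work goes in short steps, each a Python script; the robot and the scene stay as the last script left them, time stands still between calls to the robot, and variables do not carry over. Pictures are saved under pics/ and viewed, and the job is handed in when it is done.

```bash
mkdir -p pics; python3 - <<'E'
from plant import arm, optics, readout
import cv2
for n in("side","top","wrist"):
    d=optics.get_image(n); cv2.imwrite(f"pics/{n}0.png",d["image"])
    print(n,d["vertical_fov"],d["cx"],d["cy"],d["D"],d["origin"],d["orientation"])
print(readout.current_t(),readout.current_tool_pos(),readout.current_eef_rot(),readout.current_finger_gap())
E
```

```text
side 51.53712974620204 277.0014130781459 208.82503974654938 [-0.11807717  0.          0.          0.          0.        ] [0.39279206 0.67321082 0.6356209 ] [-0.06625158  0.89842886 -0.43285922  0.03269874]
top 42.936125297337824 280.1251391192404 211.57859872779022 [-0.03563648  0.          0.          0.          0.        ] [0.43864583 0.01786933 0.92700779] [ 0.71333949 -0.69984137  0.02462777 -0.02760967]
wrist 67.54517957253454 277.27925011563724 211.04710491922705 [-0.01106336  0.          0.          0.          0.        ] [ 0.20881778 -0.51218566  0.37386822] [ 0.78477548 -0.60436513 -0.08455595  0.1082614 ]
0.15 [ 0.1412431  -0.53105727  0.20549673] [ 9.91570744e-01  1.29564695e-01 -1.23118840e-05 -6.69724188e-04] 0.9982941735743055
```

View pics/side0.png

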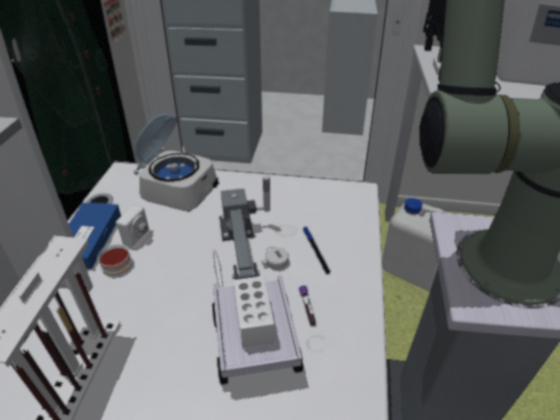

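View pics/top0.png

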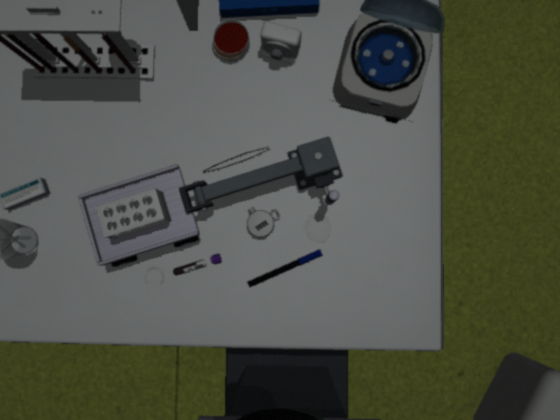

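View pics/wrist0.png

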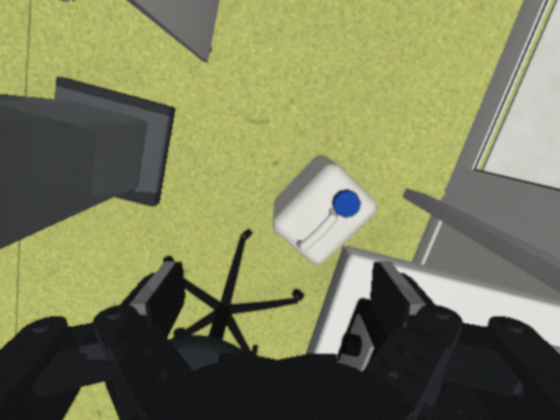

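The side view shows the post top near (266,180). In the top view the post is near (333,196), the coupler roof near (319,157), and the tongue runs left to the shuttle. I'll enlarge both to measure.

```bash
python3 - <<'E'
import cv2
t=cv2.imread("pics/top0.png"); s=cv2.imread("pics/side0.png")
cv2.imwrite("pics/topz.png",cv2.convertScaleAbs(cv2.resize(t[120:240,180:360],None,fx=4.4,fy=4.4,interpolation=cv2.INTER_CUBIC),alpha=1.8))
cv2.imwrite("pics/sidez.png",cv2.convertScaleAbs(cv2.resize(s[160:290,190:310],None,fx=4.5,fy=4.5,interpolation=cv2.INTER_CUBIC),alpha=1.5))
E
```

```text
(no output)
```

View pics/topz.png

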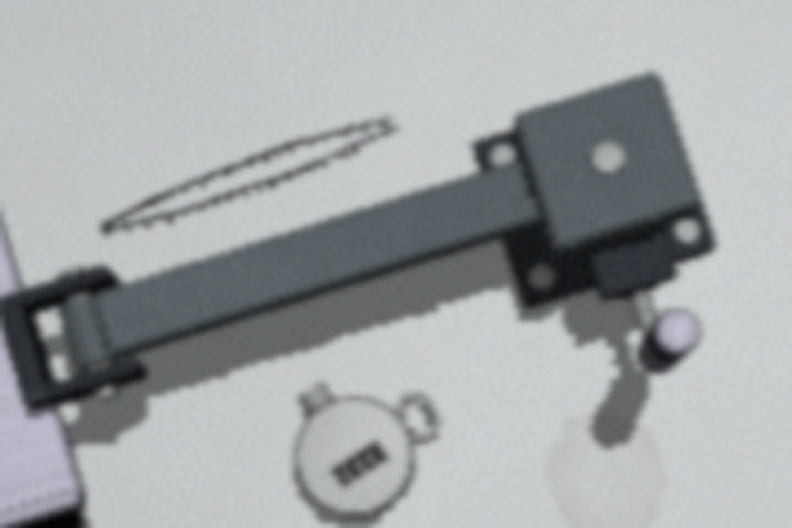

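View pics/sidez.png

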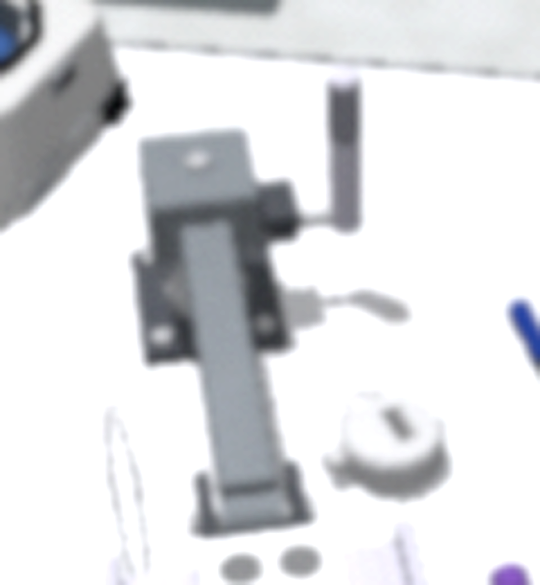

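The enlarged views show:
- **Top view:** post cap at about (334.2,194.8), roof rivet at (317.8,155.3), tongue pivot end near (197,196).
- **Side view:** post cap at about (265.8,178), rivet at (233.2,194.7).

Next I'll triangulate these points.

```bash
cat > h.py <<'E'
import numpy as np, cv2
from scipy.spatial.transform import Rotation as R
def ray(d,uv):
    f=210/np.tan(np.radians(d["vertical_fov"])/2)
    K=np.array([[f,0,d["cx"]],[0,f,d["cy"]],[0,0,1.]])
    p=cv2.undistortPoints(np.array([[uv]],float),K,np.array(d["D"]))[0,0]
    v=R.from_quat(d["orientation"]).apply([p[0],p[1],1]); return np.array(d["origin"]),v/np.linalg.norm(v)
def plane(d,uv,z):
    o,v=ray(d,uv); return o+v*(z-o[2])/v[2]
def tri(d1,u1,d2,u2):
    o1,v1=ray(d1,u1);o2,v2=ray(d2,u2)
    s=np.linalg.lstsq(np.c_[v1,-v2],o2-o1,rcond=None)[0]
    a=o1+s[0]*v1;b=o2+s[1]*v2
    return (a+b)/2,np.linalg.norm(a-b)
E
python3 - <<'E'
from h import *
from plant import optics
t=optics.get_image("top");s=optics.get_image("side")
print("post",tri(t,(334.2,194.8),s,(265.8,178)),plane(t,(334.2,194.8),.129))
print("rivet",tri(t,(317.8,155.3),s,(233.2,194.7)),plane(t,(317.8,155.3),.088))
z=lambda x,y:((x+.5)/4.4-.5+180,(y+.5)/4.4-.5+120)
# tongue bar edges on top (z=.07)
P=[plane(t,z(*p),.07) for p in[(120,292),(515,168),(112,355),(540,220)]]
for p in P: print(p)
roof=[plane(t,z(*p),.087) for p in[(518,113),(655,73),(705,208),(562,247)]]
for p in roof:print("roof",p)
print(np.mean(roof,0))
E
```

```text
post (array([ 0.52554407, -0.05930385,  0.12440596]), np.float64(0.00111382534889006)) [ 0.52449337 -0.05891979  0.129     ]
rivet (array([ 0.5914252 , -0.03580191,  0.09146641]), np.float64(0.001152636240479178)) [ 0.59147703 -0.03610211  0.088     ]
[0.54130791 0.14130611 0.07      ]
[ 0.59001173 -0.00303283  0.07      ]
[0.51800742 0.14355437 0.07      ]
[ 0.5708457  -0.01255359  0.07      ]
roof [ 0.60715774 -0.00336783  0.087     ]
roof [ 0.62279704 -0.05278515  0.087     ]
roof [ 0.57373111 -0.0714145   0.087     ]
roof [ 0.55855844 -0.02003215  0.087     ]
[ 0.59056108 -0.03689991  0.087     ]
```

The geometry holds up: rivet to post is 70 mm, the heights match, and the bar direction is perpendicular to that line. The jaws will close along the shuttle's x, so the pull pushes squarely on a pad and the post can pivot between the pads as it lifts. I'll check IK for the whole path first.

```bash
cat >> h.py <<'E'
ball=np.array([.5913,-.0362]); post=np.array([.5249,-.0591])
xs=np.array([.9455,.3256,0]); xs/=np.linalg.norm(xs); ys=np.array([-xs[1],xs[0],0])
def rot(sg): 
    y=sg*xs; z=np.array([0,0,-1.]); return R.from_matrix(np.c_[np.cross(y,z),y,z])
def pose(th,pull,sg,bias=0.0):
    # grasp point on post at tongue angle th; returns TCP pos and quat
    r=R.from_rotvec(-th*xs)
    piv=np.r_[ball,.06]+.2*ys
    g=np.r_[post,.110]-(pull+bias)*xs
    g2=piv+r.apply(g-piv); q=r*rot(sg)
    return g2+.019*q.apply([0,0,1]), q.as_quat()
E
python3 - <<'E'
from h import *
from plant import arm
for sg in(1,-1):
  for th,pull,dz in((0,0,.12),(0,0,0),(0,.014,0),(.16,.014,0),(.32,.014,0)):
    p,q=pose(th,pull,sg); p=p+[0,0,dz]
    print(sg,th,np.round(p,3),np.round(arm.inverse_kinematics(p,q),2) if arm.inverse_kinematics(p,q) is not None else None)
E
```

```text
1 0 [ 0.525 -0.059  0.211] [-0.25  0.28 -0.24  1.05  0.    0.99]
1 0 [ 0.525 -0.059  0.091] [-0.25  0.39 -0.41  0.76  0.    0.99]
1 0 [ 0.512 -0.064  0.091] [-0.27  0.37 -0.45  0.75  0.    0.97]
1 0.16 [ 0.509 -0.057  0.122] [-0.16  0.29 -0.49  0.71 -0.14  1.07]
1 0.32 [ 0.505 -0.045  0.152] [-0.04  0.23 -0.53  0.7  -0.3   1.18]
-1 0 [ 0.525 -0.059  0.211] [-0.25  0.28 -0.24  1.05  0.   -2.15]
-1 0 [ 0.525 -0.059  0.091] [-0.25  0.39 -0.41  0.76  0.   -2.15]
-1 0 [ 0.512 -0.064  0.091] [-0.27  0.37 -0.45  0.75  0.   -2.17]
-1 0.16 [ 0.509 -0.057  0.122] [-0.16  0.29 -0.49  0.71 -0.14 -2.07]
-1 0.32 [ 0.505 -0.045  0.152] [-0.04  0.23 -0.53  0.7  -0.3  -1.96]
```

```bash
python3 - <<'E'
from h import *
from plant import arm,optics,readout
p,q=pose(0,0,1); arm.move_to(p+[0,0,.12],q)
for n in("wrist","side"):
    d=optics.get_image(n); cv2.imwrite(f"pics/{n}1.png",d["image"])
    if n=="wrist":
        print(d["origin"],d["orientation"]); w=d
        # predicted pixel of post top
        f=210/np.tan(np.radians(d["vertical_fov"])/2)
        for X in([*post,.129],[*ball,.087]):
            c=R.from_quat(d["orientation"]).inv().apply(np.array(X)-d["origin"]); print(d["cx"]+f*c[0]/c[2],d["cy"]+f*c[1]/c[2])
print(readout.current_t(),readout.current_tool_pos())
E
```

```text
[0.50312554 0.00683558 0.3794374 ] [0.97714514 0.16188521 0.02278917 0.13587207]
276.31934452827204 209.17632791172463
349.882476078463 197.1697595077246
2.525 [ 0.52483003 -0.05996586  0.21095733]
```

View pics/wrist1.png

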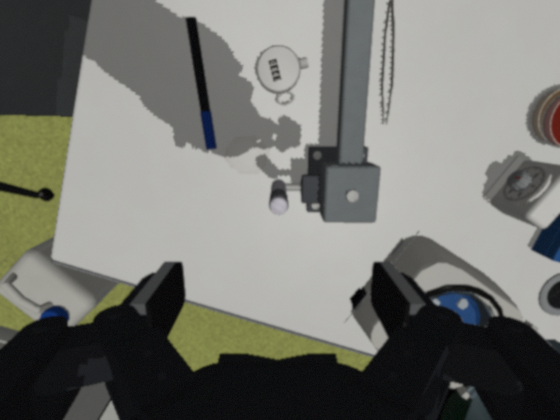

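The wrist view shows the post cap at (279,205) against a predicted (276,209), and the rivet at (352,196) against (350,197). They agree within about 3 mm, so I'll descend and grip.

```bash
python3 - <<'E'
from h import *
from plant import arm,optics,readout
p,q=pose(0,0,1)
arm.set_gripper(.6)
print(arm.line_to(p,v=.1,max_force=10), readout.current_tool_pos(),readout.current_ft_force())
arm.set_gripper(0)
print(readout.current_finger_gap()*85,readout.current_ft_force(),readout.current_tool_pos(),readout.current_t())
for n in("wrist","side"): cv2.imwrite(f"pics/{n}2.png",optics.get_image(n)["image"])
E
```

```text
False [ 0.52548575 -0.0592224   0.09162418] [-0.43224414 -1.19700598  0.01264641]
12.746638742435323 [ 0.10890488 -0.28262451  4.09406506] [ 0.52538187 -0.05912335  0.09154951] 4.75
```

View pics/wrist2.png

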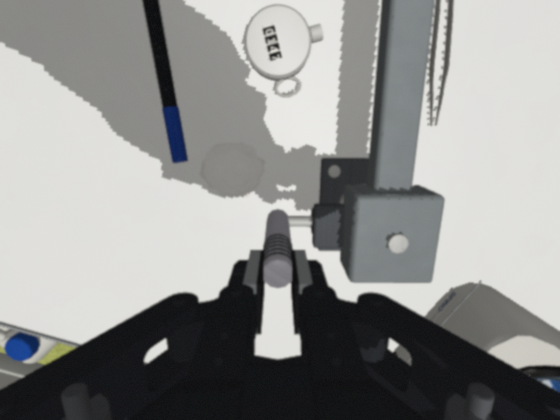

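View pics/side2.png

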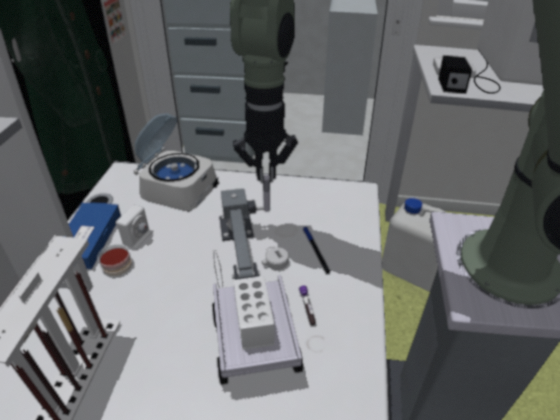

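Both jaws are on the post. Before pulling, I'll check that it sits centred on the pads.

```bash
python3 - <<'E'
from h import *
from plant import optics,readout
im=cv2.imread("pics/wrist2.png")[190:350,200:360]
cv2.imwrite("pics/w2z.png",cv2.resize(im,None,fx=3.7,fy=3.7,interpolation=cv2.INTER_CUBIC))
d=optics.get_image("wrist")
for uv in((278,268),(278,274)):
    e=plane(d,uv,.129)-np.array(readout.current_tool_pos()); print("along xs,ys:",e@xs,e@ys)
E
```

```text
along xs,ys: 0.0013499800591828216 0.005996585654492796
along xs,ys: 0.001346767408627083 0.0029694601604179386
```

View pics/w2z.png

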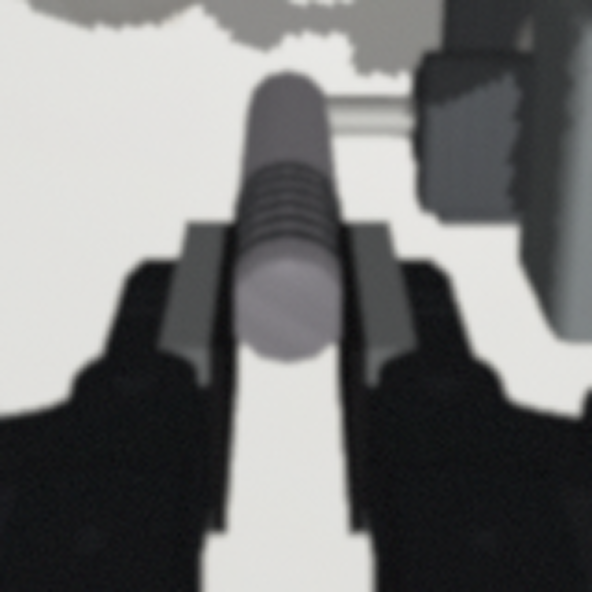

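The post is squeezed cleanly, about 4 mm off the pad centre (pads are ±11 mm), so the grip is good. Now pull the latch.

```bash
python3 - <<'E'
from h import *
from plant import arm,optics,readout
p0=np.array(readout.current_tool_pos())
d0=optics.get_image("wrist")
arm.line_to(pose(0,.0145,1)[0],v=.04)
arm.hold(.2)
p=np.array(readout.current_tool_pos()); F=np.array(readout.current_ft_force())
print("moved",(p-p0)@xs,(p-p0)@ys,p[2]-p0[2],"F xs,ys,z",F@xs,F@ys,F[2],readout.current_finger_gap(),readout.current_t())
for n in("wrist","top"): cv2.imwrite(f"pics/{n}3.png",optics.get_image(n)["image"])
E
```

```text
moved -0.01128209334117979 4.9232763201955795e-05 5.357425261921789e-05 F xs,ys,z 9.19166633347358 1.5162035941275174 -1.3267340583351195 0.14965565592525698 5.6583
```

View pics/wrist3.png

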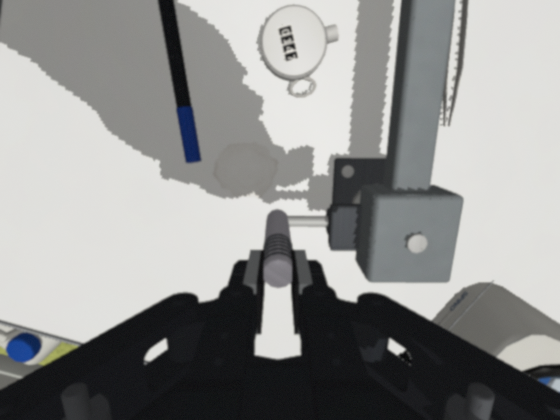

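The spring force of 9.2 N means about 10.7 mm of pull, which matches the 11.3 mm the tool moved. The rod has visibly lengthened. I'll pull 3 mm more for margin, then lift along the arc in steps, checking the force at each.

```bash
python3 - <<'E'
from h import *
from plant import arm,optics,readout
def rep(t):
    p=np.array(readout.current_tool_pos()); F=np.array(readout.current_ft_force())
    print(t,np.round(p,4),"F",np.round([F@xs,F@ys,F[2]],1),round(readout.current_finger_gap(),3),round(readout.current_t(),2))
P=.0175
arm.line_to(pose(0,P,1)[0],v=.04); arm.hold(.3); rep(0)
for th in(.03,.06,.1):
    a,q=pose(th,P,1); s=arm.line_to(a,q,v=.05,max_force=30); rep(th)
    if s: print("STOP"); break
for n in("wrist","side"): cv2.imwrite(f"pics/{n}4.png",optics.get_image(n)["image"])
E
```

```text
0 [ 0.5121 -0.0636  0.0916] F [10.1  1.9 -2.2] 0.154 6.31
0.03 [ 0.5118 -0.0626  0.0977] F [10.   0.  -3.3] 0.149 6.58
0.06 [ 0.5114 -0.0615  0.1036] F [10.6  0.  -4.1] 0.149 6.86
0.1 [ 0.5108 -0.0597  0.1116] F [ 9.4  1.1 -4.1] 0.15 7.17
```

View pics/side4.png

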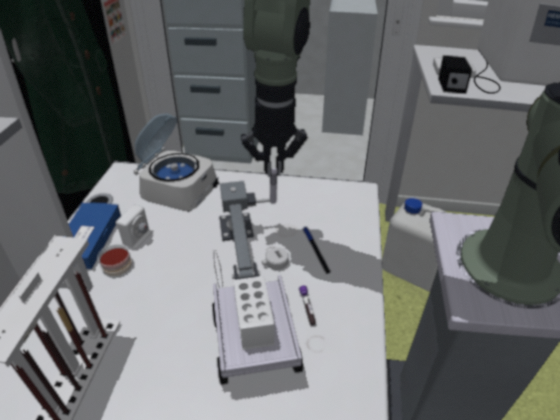

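The coupler is rising (roof rivet now near row 187, was 195), and the -4 N in z is just the tongue's weight. I'll keep lifting.

```bash
python3 - <<'E'
from h import *
from plant import arm,optics,readout
def rep(t):
    p=np.array(readout.current_tool_pos()); F=np.array(readout.current_ft_force())
    print(t,np.round(p,4),"F",np.round([F@xs,F@ys,F[2]],1),round(readout.current_finger_gap(),3),round(readout.current_t(),2))
P=.0175
for th in(.15,.2,.25,.3,.33):
    a,q=pose(th,P,1); s=arm.line_to(a,q,v=.05,max_force=30); rep(th)
    if s: print("STOP"); break
arm.hold(.5); rep("hold")
for n in("wrist","side","top"): cv2.imwrite(f"pics/{n}5.png",optics.get_image(n)["image"])
E
```

```text
0.15 [ 0.51   -0.057   0.1213] F [10.3 -0.3 -3.7] 0.149 7.62
0.2 [ 0.5089 -0.0539  0.131 ] F [10.8 -1.1 -5. ] 0.149 7.97
0.25 [ 0.5077 -0.0503  0.1404] F [ 9.4 -0.4 -4.9] 0.153 8.32
0.3 [ 0.5063 -0.0464  0.1496] F [10.4 -0.1 -3.6] 0.152 8.67
0.33 [ 0.5054 -0.0438  0.155 ] F [ 9.9 -2.  -3.7] 0.151 8.94
hold [ 0.5053 -0.044   0.1548] F [ 9.5 -1.  -5.1] 0.155 9.44
```

View pics/side5.png

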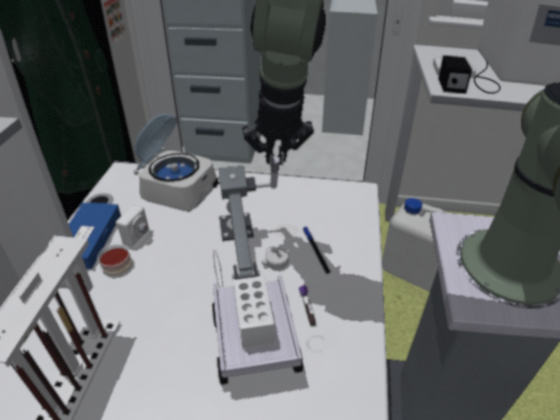

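View pics/top5.png

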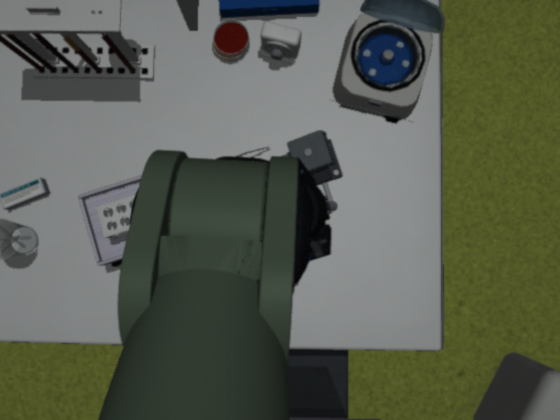

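View pics/wrist5.png

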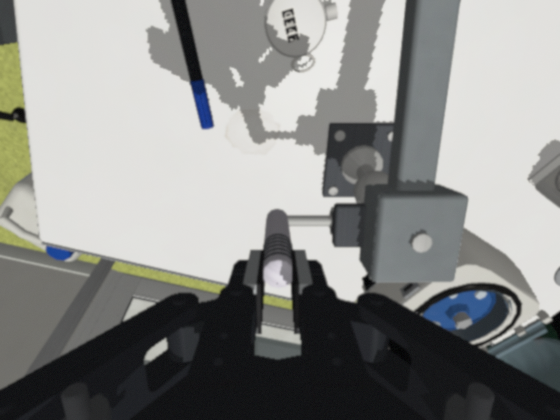

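In the side view the coupler is well off the ball mount, with the rivet near (233,174). In the top view the rivet is near (307,152). The wrist view shows the ball and foot plate uncovered, and the post in the same place in the pads as before. I'll triangulate the rivet to confirm its height.

```bash
python3 - <<'E'
import cv2
t=cv2.imread("pics/top5.png"); s=cv2.imread("pics/side5.png")
a=cv2.resize(t[120:200,270:350],None,fx=5,fy=5,interpolation=cv2.INTER_CUBIC)
b=cv2.resize(s[150:230,200:280],None,fx=5,fy=5,interpolation=cv2.INTER_CUBIC)
cv2.imwrite("pics/z5.png",cv2.convertScaleAbs(cv2.hconcat([a,b]),alpha=1.5))
E
```

```text
(no output)
```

View pics/z5.png

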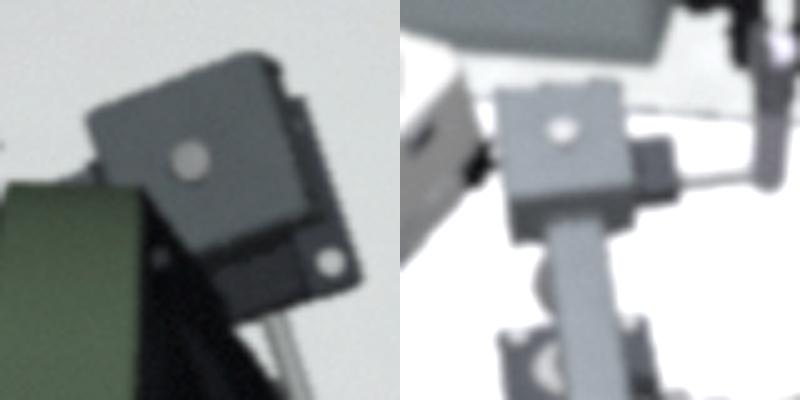

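```bash
python3 - <<'E'
from h import *
from plant import arm,optics,readout,hand_in
t=optics.get_image("top");s=optics.get_image("side")
X,e=tri(t,(190.5/5-.5+270,160.5/5-.5+120),s,(162.5/5-.5+200,130.5/5-.5+150))
th=.33; exp=.06+.2*np.sin(th)+.0285*np.cos(th)
print("rivet",X,e,"expected z",exp)
print(np.abs(readout.current_joint_velocities()).max(),readout.current_ft_force(),readout.current_t())
if X[2]>.137: # socket lift = X.z-.0285*cos-... >~50mm
    hand_in(); print("handed in")
E
```

```text
rivet [ 0.58543665 -0.0168027   0.15309916] 0.0012261607954357479 expected z 0.1517708124695327
0.0013816993828712452 [10.49917016  3.11689986 -3.89620937] 9.6917
the job is handed in; nothing more can be done
handed in
```

The shuttle is unhitched and I've handed the job in. The gripper is still holding the tongue up by its latch post, with the coupler about 65 mm above where it sat. The robot clock read 9.7 s at hand-in, against the 32 s limit.

- **Finding the post:** I located the post and coupler from the top and side cameras. The distance between them came out at 70 mm, as given.
- **Pull and lift:** I gripped the post and pulled it sideways along the shuttle's -x with the tongue still down. The tool moved about 14 mm, against a spring force of about 10 N. I then lifted along the tongue's arc to 0.33 rad with the latch held open.

**Last checks:**
- **Height:** the rivet on the coupler's roof measured 153 mm above the bench, against 152 mm expected.
- **Hold:** the fingers feel about 10 N of spring pull and 4–5 N of weight. The post had not slipped, and joint speeds were about 0.001 rad/s.
- **Bystanders:** the pen, tube and tally look unmoved in the side view. I didn't re-measure any bystander, and the arm hides part of the top view.

**Two small disagreements:**
- The post sat about 4 mm off the pads' centre, well within their width.
- The finger opening read about 13 mm on the 16 mm post. That reading may not scale linearly, and the grip held.

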